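# Park the hand press by pushing its wheel round, spoke by spoke

## Task

Park the little aluminium hand press: with the fingertips, gently push its handwheel round by the spokes, moving on to the next spoke as needed, in the direction that raises the plunger, until the red stem points straight up. Then take the hand away, leaving the wheel standing like that and everything else on the shelf where it is.

Things in the scene. Friction and masses are not known exactly. Their poses are not given: they have to be found in the camera images.
- press: Cast-aluminium hand press, bolted down; place and yaw differ each run. Origin: on the shelf under the plunger. Its x axis is level, is the wheel's axle and points to the wheel, away from the robot; y level, z up. Base 110 x 190 x 30 mm (y -110 to 80 mm); head 70 mm thick in x, y -105 to 35 mm, top 205 mm up, wheel to its +x side; the plunger (22 mm thick) pokes up through it to 255 mm at most.
- hub (a point): Wheel centre, fixed: on the axle, in the plane of the spokes, 100 mm along press x, 170 mm up; axes as the press. The wheel stands in the press y-z plane: hub radius 20 mm, bar ring of radius 46 mm (9 mm thick), five spokes 10 mm thick, 72 degrees apart, bare past the ring to 120 mm. Four are steel with black balls (diameter 22 mm, centred 109 mm out); the fifth is the red stem.
- stem_tip (a point): Point on the red stem, its very end, 120 mm from the axle, turning with the wheel. The stem is wholly red, 10 mm thick, with a round-ended red cap, 22 mm in diameter, from 86 to 120 mm from the axle.
- wheel (a joint): Wheel angle q, rad: 0 = red stem straight up. From hub the stem points along (-sin q) press y + (cos q) z; other spokes at q + 72, 144, 216, 288 degrees. Starts -2.65 to -1.55 (stem out or hanging to press +y); q grows, and the plunger rises, as spoke tops go to press -y. Stops at -2.95 and 0.7: it can overshoot and be pushed back. Stiff (0.3 N m, about 3 N at a spoke's end), stays where left.
- arrow_marker: Blue acrylic arrow, 35 x 23 x 6 mm, loose on the press base under the plunger, which never reaches it. Origin: centre of underside. Leave alone.
- brass_weight: Loose brass calibration weight, 40 mm in diameter, 58 mm high, stands in front of the wheel's foot, origin at the centre of its underside. Leave alone.
- phantom: Loose translucent plate with dark line pairs, 50 x 50 x 12 mm, lies beside the press on its +y side, origin at the centre of its underside. Leave alone.
- lead_shield: Loose upright semicircular lead shield, 45 mm radius, 70 mm high, origin at the centre of its curve, on the shelf. Leave alone.
- pointer_rod: Loose stainless pointer rod with black handle, 230 mm long, 13 mm high, lying along its x axis (x from -110 to +124 mm). Leave alone.
- step_wedge: Loose aluminium step wedge, 80 x 35 mm, 30 mm high at its thick end, origin at the centre of its underside. Leave alone.

How it is judged (in metres and radians):
At the end, for the whole second after the job is handed in: The red stem stands within 0.12 rad (7 degrees) of straight up, the wheel is at rest, and no loose thing is more than 15 mm from where it was (value of joint wheel between -0.12 and 0.12 rad and velocity of joint wheel between -0.03 and 0.03 rad/s and distance of each of arrow_marker, brass_weight, phantom, lead_shield, pointer_rod, step_wedge from where it was at the start of the episode below 0.015 m); the robot touches nothing.
It fails at once if a loose thing on the shelf or under the plunger is lifted or moved more than 15 mm (distance of any of arrow_marker, brass_weight, phantom, lead_shield, pointer_rod, step_wedge from where it was at the start of the episode above 0.015 m).
It fails at once if the wheel is struck or shoved roughly (over 60 N between fingers and wheel) (contact force between the fingers and wheel above 60 N).
It also fails if it takes over 67 s, if anything falls off the work surface, if the arm or the gripper's body presses on something with over 40 N, if the wrist force passes 120 N, or if a joint passes its speed limit or range.

## Robot

A 6-joint arm with a two-finger parallel gripper is mounted at the origin on the work surface. World frame = base frame: x ahead of the robot, y to its left, z up, the work surface at z = 0. Lengths are in mm, angles in rad, forces in N, time in s.
With the tool pointing down it reaches from about 350 to 875 mm from the base axis. Payload 4.2 kg.
Tool frame: the origin (TCP) lies at the very end of the fingers, on their centre line; the grasp point (between the pads) lies 19 mm behind it; z points along the fingers, y is the line along which they close (so a half turn about z gives the same grasp; the last joint's range is limited). The gripper opens to 85 mm and grips with 20 to 120 N. Pads are 22 mm wide; open, the fingers measure 114 mm over their backs; the gripper's body (76 mm by 85 mm) begins 54 mm behind the grasp point. The pads swing forward as they close: fully open they stand 13 mm farther back than shut.
Start: joints at [1.418, 0.385, 0.008, 0, -1.194, -0.259], TCP at [250.129, 572.743, 231.312] pointing down, gripper open.
Joint ranges: [-3.14, 3.14], [-1.21, 2.06], [-1.07, 1.41], [-3.16, 2.05], [-2.99, -0.16], [-3.1, 3.1]. Speed limits (rad/s): [2.79, 2.79, 3.14, 3.14, 3.14, 3.14].

## Interface

Orientations are given as a unit quaternion [x, y, z, w].
In Python, from bench import arm, optics gives the robot as it stands. The module is installed in compiled form; this text tells all that it offers.
- The arm moves only by the tool step_arm, never from a script. Its argument "motion" is a list of rows, each an object with "dr": the turn, a rotation vector about the tool's x, y, z in units of 8 degrees (1.0 is 8 degrees), a list of three; "slide": the shift along the tool's x, y, z in mm, a list of three; "jaw": the finger opening in mm, from 0 to 85.4. A call has exactly 8 rows; each row is the pose to reach, as a shift and turn from the pose commanded when the call began, along the tool's axes at that moment; what a row does not reach only later rows make up. A row lasts 1/8 s, in which the tool goes at most 62.5 mm and 10.7 degrees, less where a joint would pass 70% of its speed; a pose out of reach is approached as far as the arm can. A call with a gripper value outside its range is refused whole. The fingers move at their own pace and stop on an object; the grip force is fixed at half the most. Time passes only in rows, so rows that repeat a pose let the fingers close, or fill a call up. It gives the time, the measured TCP pose, the force, the opening and the grip force at its end, in the units of the state.
- arm.read_state(): the state, without advancing time (a new reading comes with each control period).
- optics.get_image(name): name is "scene" or "side" or "wrist"; returns the picture (400x640x3 uint8, blue, green, red); there is no depth.
- optics.camera_info(name): a dict with "camera_matrix" (3x3 intrinsics, pixels), "k1" (the pictures are not rectified: a ray, as slopes to the right and down, at radius r is drawn at 1 + k1 r^2 times it, then the intrinsics apply), "view" (4x4, takes a point from world to camera coordinates); the wrist camera has in their place "T_tool_cam" (4x4, takes a point from camera to tool coordinates, whose origin is the TCP and whose axes are the flange's). Camera axes: x right, y up, looking along -z (the intrinsics and any distortion apply to the point x, -y, -z); pixel columns grow to the right and rows downward; lengths in mm; the calibration is good to about 2 mm. A picture is of the moment at which its call begins: read the wrist's pose just before it. camera_info takes no time and is no camera call.
- arm.job_done(): hands the job in; it is judged then, once.
The state is a dict: "clock": time; "joints": joint angles; "joint_vel": joint speeds; "joint_efforts": joint torques, N m; "position": TCP position; "ee_rot": TCP orientation; "contact_force": force on the tool from outside, world axes, zero at the start; "wrist_torque": the same for the moment, N m; "gripper_width": finger opening in mm; "grasp_force": force on a finger pad.
Only numpy, scipy, OpenCV 4.12 (cv2) and the standard library are available. Lean on these libraries where they do the work, as an engineer would, in place of code of your own. Each camera call takes 0.05 s, during which the arm holds its last target. There are 200 camera calls.

## Working session

There is one attempt and no reset: what is moved stays moved. The work goes in short steps, Python scripts to look and compute and a tool call to move; the robot and the scene stay as the last step left them, time stands still between calls to the robot, and variables do not carry over. Pictures are saved under pics/ and viewed, at most 10 in all, crops included, and the job is handed in when it is done.

Besides the shell and the picture viewer there is one more tool, called after "Request:" by a JSON object that holds its "fn" and its "kwargs". step_arm: Moves the arm, as the interface text tells. Its arguments: {"type":"object","properties":{"motion":{"type":"array","items":{"type":"object","properties":{"dr":{"type":"array","items":{"type":"number"}},"slide":{"type":"array","items":{"type":"number"}},"jaw":{"type":"number"}}}}},"required":["motion"]}

```bash
mkdir -p pics; cat > h.py <<'E'
import numpy as np, cv2
from bench import arm, optics
from scipy.spatial.transform import Rotation as R
def view(name):
    c=optics.camera_info(name); return np.array(c["camera_matrix"]),c["k1"],np.array(c["view"]) if "view" in c else None
def proj(name,P):
    K,k1,V=view(name); P=np.atleast_2d(P); c=P@V[:3,:3].T+V[:3,3]
    s=np.c_[c[:,0]/-c[:,2],-c[:,1]/-c[:,2]]; r=(s**2).sum(1,keepdims=True); s=s*(1+k1*r)
    return s*[K[0,0],K[1,1]]+[K[0,2],K[1,2]]
E
python3 - <<'E'
from h import *
a=optics.get_image("scene");b=optics.get_image("side")
cv2.imwrite("pics/scene0.png",a);cv2.imwrite("pics/side0.png",b)
for n in("scene","side"):
    c=optics.camera_info(n);V=np.array(c["view"]);print(n,c["camera_matrix"],c["k1"],-V[:3,:3].T@V[:3,3],V[:3,:3].round(2).tolist())
s=arm.read_state();print(s["clock"],s["position"],s["ee_rot"])
E
```

```text
scene [[421.15556369   0.         316.27126072]
 [  0.         421.15556369 201.96528696]
 [  0.           0.           1.        ]] -0.056661918248828214 [1151.82312495 -122.0066333  1030.18731313] [[0.18, 0.98, 0.01], [-0.76, 0.13, 0.63], [0.62, -0.12, 0.78]]
side [[433.90108081   0.         320.69794504]
 [  0.         433.90108081 199.24723408]
 [  0.           0.           1.        ]] -0.04877010730318192 [-350.61699987  787.36554433 1139.76391532] [[-0.66, -0.75, 0.02], [0.49, -0.42, 0.77], [-0.57, 0.52, 0.64]]
0.1 [249.941188   572.27977269 230.32656902] [ 9.78861504e-01 -2.04521816e-01 -1.39793117e-04  9.81229860e-04]
```

View pics/scene0.png

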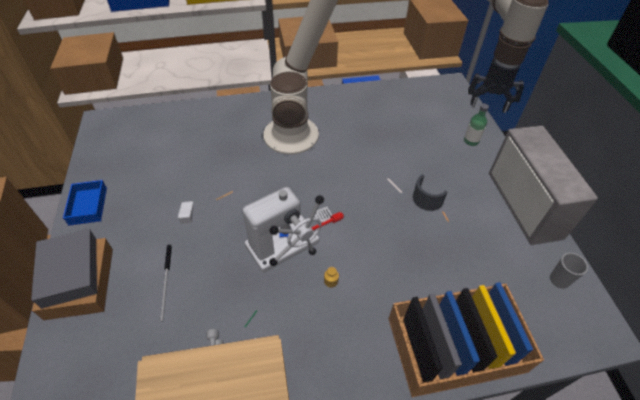

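View pics/side0.png

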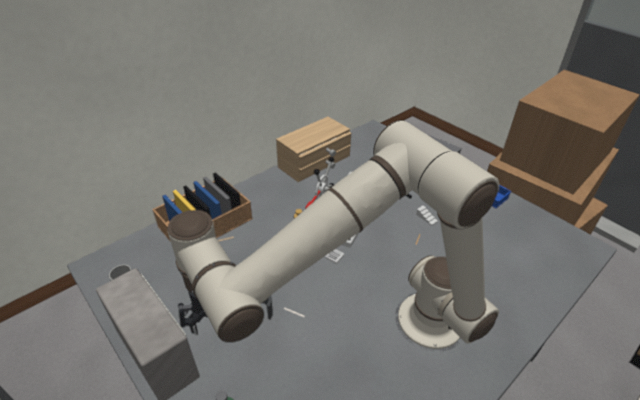

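The scene view shows the press near (275,225), with the red stem cap at about (337,217) and black balls around (320,200), (275,230), (273,262) and (312,250). In the side view the arm mostly hides the press. I'll zoom in on both.

```bash
python3 - <<'E'
import cv2,numpy as np
a=cv2.imread("pics/scene0.png")[170:300,230:365];b=cv2.imread("pics/side0.png")[135:270,280:370]
a=cv2.resize(a,None,fx=3.4,fy=3.4,interpolation=2);b=cv2.resize(b,None,fx=3.4,fy=3.4,interpolation=2)
h=max(a.shape[0],b.shape[0]);p=lambda i:cv2.copyMakeBorder(i,0,h-i.shape[0],0,0,0)
cv2.imwrite("pics/z0.png",np.hstack([p(a),p(b)]))
E
```

```text
(no output)
```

View pics/z0.png

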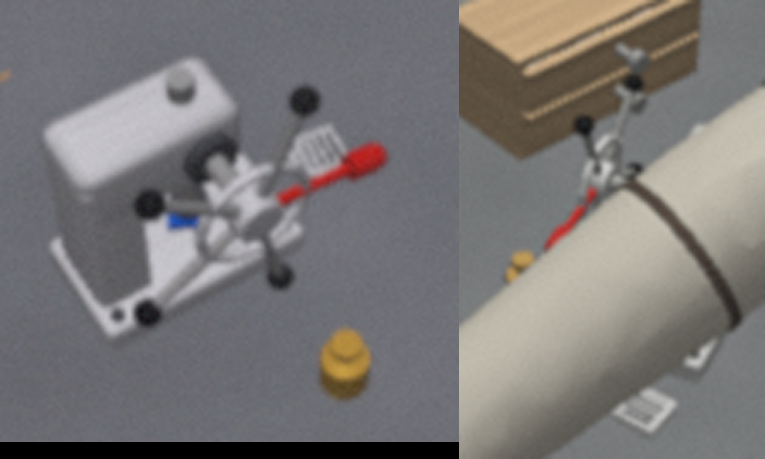

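```bash
cat >> h.py <<'E'
def wheelpts(x,y,yaw,q):
    ex=np.array([np.cos(yaw),np.sin(yaw),0]);ey=np.array([-np.sin(yaw),np.cos(yaw),0]);ez=np.array([0,0,1.])
    h=np.array([x,y,0])+100*ex+170*ez
    d=lambda a,r:h-np.sin(a)*r*ey+np.cos(a)*r*ez
    return np.array([d(q,109)]+[d(q+k*np.radians(72),109) for k in(1,2,3,4)]+[h+0*ex])
E
python3 - <<'E'
from h import *
from scipy.optimize import least_squares
o=np.array([[368,158],[304,101],[149,205],[148,313],[279,276]])/3.4+[230,170]-.35
s=np.array([[633,83],[585,125]])
s=np.c_[(s[:,0]-459)/3.4+280,s[:,1]/3.4+135]-.35
best=None
for yaw in(-.5,0,.5,1):
  for q in(-1.6,-2,-2.4):
    f=lambda p:(proj("scene",wheelpts(*p))[:5]-o).ravel()
    r=least_squares(f,[500,0,yaw,q],x_scale=[100,100,1,1])
    if best is None or r.cost<best.cost:best=r
print(best.x,best.cost,best.fun.round(1));w=wheelpts(*best.x);print(w.round());print(proj("side",w).round(),s.round());print("hub px",proj("scene",w)[5],np.array([255,215])/3.4+[230,170])
E
```

```text
[ 4.62818624e+02 -7.90103369e+01  4.19736654e-01 -1.67373725e+00] 0.7483351637947233 [ 0.8 -0.5 -0.1 -0.2  0.1  0.2 -0.5  0.2 -0.3  0.2]
[[ 510.   61.  159.]
 [ 536.    2.  270.]
 [ 587. -112.  243.]
 [ 593. -124.  115.]
 [ 545.  -17.   63.]
 [ 554.  -38.  170.]]
[[308. 207.]
 [316. 171.]
 [330. 159.]
 [331. 185.]
 [318. 213.]
 [321. 187.]] [[331. 159.]
 [317. 171.]]
hub px [303.76300614 232.23637902] [305.         233.23529412]
```

```bash
cat >> h.py <<'E'
P=[462.8,-79,.4197]
def tgt(py,z,px=100):
    c,s=np.cos(P[2]),np.sin(P[2]); return np.array([P[0]+c*px-s*py,P[1]+s*px+c*py,z])
def togo(T):
    s=arm.read_state(); Rt=R.from_quat(s["ee_rot"]); G=R.from_matrix(np.array([[np.sin(P[2]),-np.cos(P[2]),0],[-np.cos(P[2]),-np.sin(P[2]),0],[0,0,-1]]))
    print("pos",np.round(s["position"],1),"slide",Rt.inv().apply(T-s["position"]).round(1),"dr",(np.degrees((Rt.inv()*G).as_rotvec())/8).round(2),"F",np.round(s["contact_force"],1),"t",s["clock"])
E
python3 -c "
from h import *
togo(tgt(110,340))"
```

```text
pos [249.9 572.3 230.3] slide [ 441.9  363.8 -108.9] dr [ 0.01 -0.01  5.29] F [-0.5 -0.6 -0.2] t 0.1
```

Request:
{"fn": "step_arm", "kwargs": {"motion": [{"slide": [10,10,-50],"dr": [0,0,0.6],"jaw": 0},{"slide": [40,35,-100],"dr": [0,0,1.2],"jaw": 0},{"slide": [85,70,-109],"dr": [0,0,2.0],"jaw": 0},{"slide": [130,105,-109],"dr": [0,0,2.8],"jaw": 0},{"slide": [175,145,-109],"dr": [0,0,3.6],"jaw": 0},{"slide": [220,180,-109],"dr": [0,0,4.4],"jaw": 0},{"slide": [265,218,-109],"dr": [0,0,5.29],"jaw": 0},{"slide": [310,255,-109],"dr": [0,0,5.29],"jaw": 0}]}}

```text
clock: 1.1
position: [432.4, 213.1, 340.1]
ee_rot: [0.839, -0.544, -0.0, 0.0]
contact_force: [0.6, 0.0, 0.6]
gripper_width: -0.3
grasp_force: 0.0
```

```bash
python3 -c "
from h import *
togo(tgt(110,340))"
```

```text
pos [432.4 213.1 340.1] slide [ 1.691e+02 -8.700e+00  1.000e-01] dr [0. 0. 0.] F [0.6 0.  0.6] t 1.1
```

Request:
{"fn": "step_arm", "kwargs": {"motion": [{"slide": [40,-2,0],"jaw": 0},{"slide": [80,-4,0],"jaw": 0},{"slide": [120,-6,0],"jaw": 0},{"slide": [150,-8,0],"jaw": 0},{"slide": [169,-9,0],"jaw": 0},{"slide": [169,-9,0],"jaw": 0},{"slide": [169,-9,0],"jaw": 0},{"slide": [169,-9,0],"jaw": 0}]}}

```text
$.motion[0]: bad value
```

```bash
python3 - <<'E'
from h import *
togo(tgt(95,252))
ims=[optics.get_image(n) for n in("scene","side")]
a=cv2.resize(ims[0][150:290,240:370],None,fx=3,fy=3,interpolation=2);b=cv2.resize(ims[1][120:260,260:380],None,fx=3,fy=3,interpolation=2)
cv2.imwrite("pics/z1.png",np.hstack([a,b]))
print(proj("scene",tgt(110,340)),proj("side",tgt(110,340)))
E
```

```text
pos [432.4 213.1 340.1] slide [184.1  -8.7  88.1] dr [0. 0. 0.] F [0.6 0.  0.6] t 1.1
[[343.27084351 166.93351747]] [[307.29324364 164.58170474]]
```

View pics/z1.png

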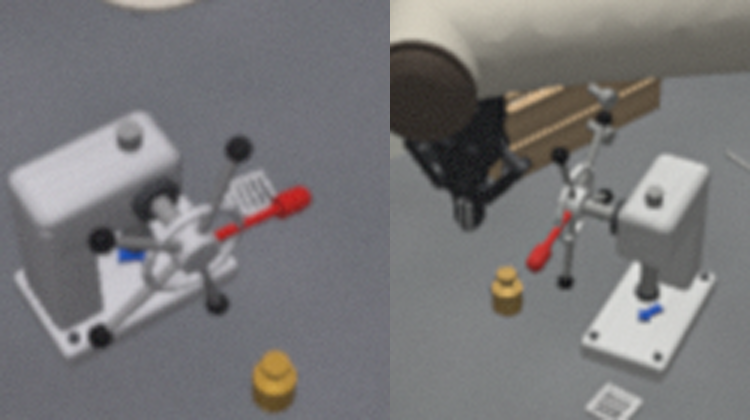

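The move was refused because it lacked "dr". With the arm moved, the side view is now clear: balls at about (316,172), (331,159) and (319,214), within 1 px of the fitted model. That confirms the pose.

Request:
{"fn": "step_arm", "kwargs": {"motion": [{"slide": [40,-2,0],"dr": [0,0,0],"jaw": 0},{"slide": [80,-4,0],"dr": [0,0,0],"jaw": 0},{"slide": [120,-6,0],"dr": [0,0,0],"jaw": 0},{"slide": [150,-9,20],"dr": [0,0,0],"jaw": 0},{"slide": [169,-9,50],"dr": [0,0,0],"jaw": 0},{"slide": [175,-9,75],"dr": [0,0,0],"jaw": 0},{"slide": [182,-9,85],"dr": [0,0,0],"jaw": 0},{"slide": [184,-9,85],"dr": [0,0,0],"jaw": 0}]}}

```text
clock: 2.2
position: [515.4, 50.7, 255.0]
ee_rot: [0.839, -0.544, -0.0, 0.001]
contact_force: [0.1, 0.5, 0.1]
gripper_width: 0.1
grasp_force: 0.0
```

```bash
python3 - <<'E'
from h import *
togo(tgt(66,255));togo(tgt(3,255))
ims=[optics.get_image(n) for n in("scene","side")]
a=cv2.resize(ims[0][150:290,240:370],None,fx=3,fy=3,interpolation=2);b=cv2.resize(ims[1][120:260,260:380],None,fx=3,fy=3,interpolation=2)
cv2.imwrite("pics/z2.png",np.hstack([a,b]))
E
```

```text
pos [515.4  50.7 255. ] slide [31.   0.9 -0. ] dr [ 0.01 -0.    0.01] F [0.1 0.5 0.1] t 2.2
pos [515.4  50.7 255. ] slide [94.  1. -0.] dr [ 0.01 -0.    0.01] F [0.1 0.5 0.1] t 2.2
```

View pics/z2.png

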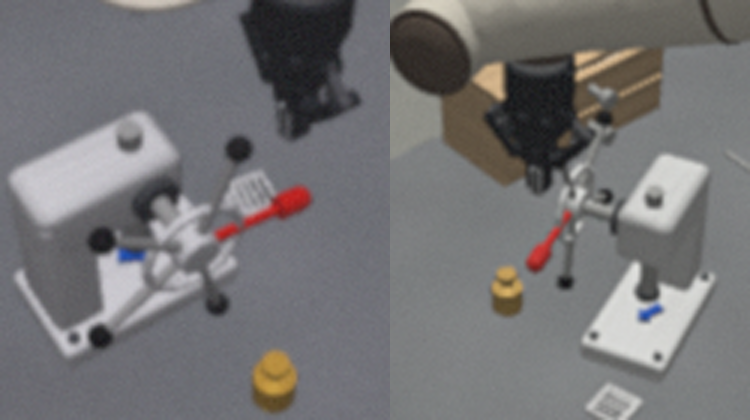

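The fingertips are in the wheel plane, just to the +y side of the top ball and clear of it. I'll push gently.

Request:
{"fn": "step_arm", "kwargs": {"motion": [{"slide": [12,1,0],"dr": [0,0,0],"jaw": 0},{"slide": [20,1,0],"dr": [0,0,0],"jaw": 0},{"slide": [26,1,0],"dr": [0,0,0],"jaw": 0},{"slide": [31,1,0],"dr": [0,0,0],"jaw": 0},{"slide": [36,1,0],"dr": [0,0,0],"jaw": 0},{"slide": [41,1,0],"dr": [0,0,0],"jaw": 0},{"slide": [46,1,0],"dr": [0,0,0],"jaw": 0},{"slide": [51,1,0],"dr": [0,0,0],"jaw": 0}]}}

```text
clock: 3.3
position: [535.7, 4.2, 255.9]
ee_rot: [0.839, -0.544, 0.0, -0.001]
contact_force: [-1.6, 3.9, 2.9]
gripper_width: 0.0
grasp_force: 2.3
```

Request:
{"fn": "step_arm", "kwargs": {"motion": [{"slide": [5,0,0],"dr": [0,0,0],"jaw": 0},{"slide": [10,0,0],"dr": [0,0,0],"jaw": 0},{"slide": [15,0,0],"dr": [0,0,0],"jaw": 0},{"slide": [20,0,0],"dr": [0,0,0],"jaw": 0},{"slide": [25,0,0],"dr": [0,0,0],"jaw": 0},{"slide": [30,0,0],"dr": [0,0,0],"jaw": 0},{"slide": [35,0,0],"dr": [0,0,0],"jaw": 0},{"slide": [40,0,0],"dr": [0,0,0],"jaw": 0}]}}

```text
clock: 4.3
position: [551.5, -33.2, 255.1]
ee_rot: [0.839, -0.544, -0.0, 0.0]
contact_force: [-1.5, 2.8, 1.4]
gripper_width: -0.0
grasp_force: 1.7
```

```bash
python3 - <<'E'
from h import *
togo(tgt(3,255))
for a in(14,25,40,55,65,72):
    t=np.radians(a); togo(tgt(-85*np.sin(t)+5*np.cos(t)+11,170+85*np.cos(t)+5*np.sin(t)))
ims=[optics.get_image(n) for n in("scene","side")]
a=cv2.resize(ims[0][150:290,240:370],None,fx=3,fy=3,interpolation=2);b=cv2.resize(ims[1][120:260,260:380],None,fx=3,fy=3,interpolation=2)
cv2.imwrite("pics/z3.png",np.hstack([a,b]))
E
```

```text
pos [551.5 -33.2 255.1] slide [ 2.7 -0.3  0.1] dr [0.01 0.   0.  ] F [-1.5  2.8  1.4] t 4.3
pos [551.5 -33.2 255.1] slide [10.4 -0.3  1.4] dr [0.01 0.   0.  ] F [-1.5  2.8  1.4] t 4.3
pos [551.5 -33.2 255.1] slide [26.1 -0.3  5.9] dr [0.01 0.   0.  ] F [-1.5  2.8  1.4] t 4.3
pos [551.5 -33.2 255.1] slide [45.5 -0.3 16.7] dr [0.01 0.   0.  ] F [-1.5  2.8  1.4] t 4.3
pos [551.5 -33.2 255.1] slide [61.4 -0.3 32.2] dr [0.01 0.   0.  ] F [-1.5  2.8  1.4] t 4.3
pos [551.5 -33.2 255.1] slide [69.6 -0.3 44.6] dr [0.01 0.   0.  ] F [-1.5  2.8  1.4] t 4.3
pos [551.5 -33.2 255.1] slide [74.  -0.3 54. ] dr [0.01 0.   0.  ] F [-1.5  2.8  1.4] t 4.3
```

View pics/z3.png

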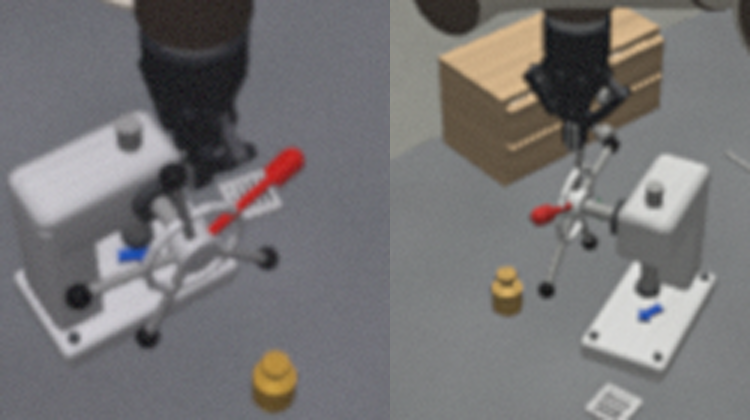

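The wheel has turned about 32° under a light force of about 4 N, and the loose parts haven't moved. I'll continue along the arc.

Request:
{"fn": "step_arm", "kwargs": {"motion": [{"slide": [5,0,0],"dr": [0,0,0],"jaw": 0},{"slide": [10,0,1],"dr": [0,0,0],"jaw": 0},{"slide": [15,0,2],"dr": [0,0,0],"jaw": 0},{"slide": [20,0,4],"dr": [0,0,0],"jaw": 0},{"slide": [26,0,6],"dr": [0,0,0],"jaw": 0},{"slide": [32,0,9],"dr": [0,0,0],"jaw": 0},{"slide": [38,0,12],"dr": [0,0,0],"jaw": 0},{"slide": [43,0,15],"dr": [0,0,0],"jaw": 0}]}}

```text
clock: 5.4
position: [569.2, -72.7, 240.2]
ee_rot: [0.839, -0.544, -0.0, 0.0]
contact_force: [-3.0, 1.9, 3.3]
gripper_width: 0.2
grasp_force: 2.1
```

Request:
{"fn": "step_arm", "kwargs": {"motion": [{"slide": [4,0,4],"dr": [0,0,0],"jaw": 0},{"slide": [9,0,8],"dr": [0,0,0],"jaw": 0},{"slide": [13,0,12],"dr": [0,0,0],"jaw": 0},{"slide": [17,0,16],"dr": [0,0,0],"jaw": 0},{"slide": [20,0,20],"dr": [0,0,0],"jaw": 0},{"slide": [23,0,24],"dr": [0,0,0],"jaw": 0},{"slide": [25,0,27],"dr": [0,0,0],"jaw": 0},{"slide": [26,0,29],"dr": [0,0,0],"jaw": 0}]}}

```text
clock: 6.4
position: [580.2, -96.1, 211.3]
ee_rot: [0.839, -0.544, 0.0, -0.0]
contact_force: [-0.9, -0.7, 5.1]
gripper_width: 0.2
grasp_force: 2.1
```

```bash
python3 - <<'E'
from h import *
for a in(65,72):
    t=np.radians(a); togo(tgt(-85*np.sin(t)+5*np.cos(t)+11,170+85*np.cos(t)+5*np.sin(t)))
ims=[optics.get_image(n) for n in("scene","side")]
a=cv2.resize(ims[0][150:290,240:370],None,fx=3,fy=3,interpolation=2);b=cv2.resize(ims[1][120:260,260:380],None,fx=3,fy=3,interpolation=2)
cv2.imwrite("pics/z4.png",np.hstack([a,b]))
E
```

```text
pos [580.2 -96.1 211.3] slide [0.5 0.2 0.8] dr [-0. -0.  0.] F [-0.9 -0.7  5.1] t 6.4
pos [580.2 -96.1 211.3] slide [ 4.9  0.2 10.3] dr [-0. -0.  0.] F [-0.9 -0.7  5.1] t 6.4
```

View pics/z4.png

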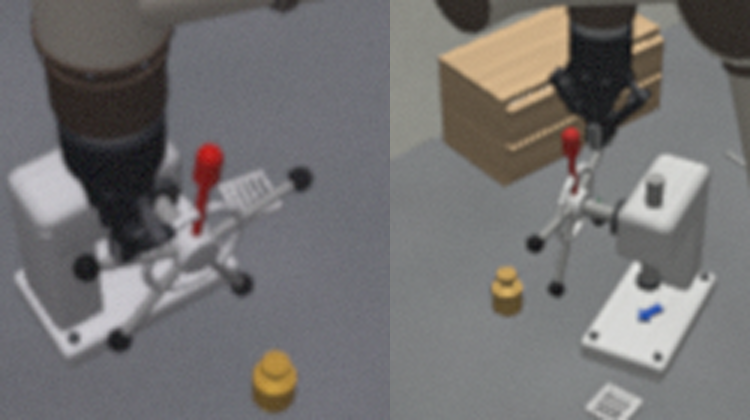

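The stem is now close to upright. In the scene crop I see balls at (302,179), (241,284), (119,340) and (86,267), with the cap at (208,160). I'll fit q from these.

```bash
cat >> h.py <<'E'
from scipy.optimize import minimize_scalar
def fitq(o,idx,crop=(240,150)):
    o=np.array(o)/3+crop-.33
    r=minimize_scalar(lambda q:((proj("scene",wheelpts(*P,q))[idx]-o)**2).sum(),bounds=(-1.2,.7),method="bounded")
    print("q",r.x,r.fun,(proj("scene",wheelpts(*P,r.x))[idx]-o).round(1).tolist())
E
python3 -c "
from h import *
fitq([[86,267],[119,340],[241,284],[302,179]],[1,2,3,4])
fitq([[208,158]],[0])"
```

```text
q -0.1572923133655722 2.3153404589851085 [[0.0, 0.4], [-0.3, 0.2], [-0.4, 0.2], [-1.3, -0.3]]
q -0.14725126144681439 0.06091197410138843 [[-0.1, -0.2]]
```

Request:
{"fn": "step_arm", "kwargs": {"motion": [{"slide": [1,0,2],"dr": [0,0,0],"jaw": 0},{"slide": [2,0,4],"dr": [0,0,0],"jaw": 0},{"slide": [3,0,6],"dr": [0,0,0],"jaw": 0},{"slide": [4,0,8],"dr": [0,0,0],"jaw": 0},{"slide": [5,0,10],"dr": [0,0,0],"jaw": 0},{"slide": [5,0,11],"dr": [0,0,0],"jaw": 0},{"slide": [5,0,12],"dr": [0,0,0],"jaw": 0},{"slide": [5,0,12],"dr": [0,0,0],"jaw": 0}]}}

```text
clock: 7.5
position: [582.2, -100.6, 199.5]
ee_rot: [0.839, -0.544, 0.0, -0.0]
contact_force: [0.5, -0.2, 3.0]
gripper_width: 0.1
grasp_force: 1.8
```

Request:
{"fn": "step_arm", "kwargs": {"motion": [{"slide": [0,0,-8],"dr": [0,0,0],"jaw": 0},{"slide": [0,0,-20],"dr": [0,0,0],"jaw": 0},{"slide": [0,0,-40],"dr": [0,0,0],"jaw": 0},{"slide": [0,0,-70],"dr": [0,0,0],"jaw": 0},{"slide": [0,0,-100],"dr": [0,0,0],"jaw": 0},{"slide": [0,0,-130],"dr": [0,0,0],"jaw": 0},{"slide": [0,0,-150],"dr": [0,0,0],"jaw": 0},{"slide": [0,0,-150],"dr": [0,0,0],"jaw": 0}]}}

```text
clock: 8.5
position: [582.3, -100.2, 351.3]
ee_rot: [0.839, -0.544, 0.001, -0.001]
contact_force: [-0.4, -0.4, 0.0]
gripper_width: -0.2
grasp_force: 0.0
```

```bash
python3 - <<'E'
from h import *
ims=[optics.get_image(n) for n in("scene","side")]
a=cv2.resize(ims[0][150:290,240:370],None,fx=3,fy=3,interpolation=2);b=cv2.resize(ims[1][120:260,260:380],None,fx=3,fy=3,interpolation=2)
cv2.imwrite("pics/z5.png",np.hstack([a,b]))
E
```

```text
(no output)
```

View pics/z5.png

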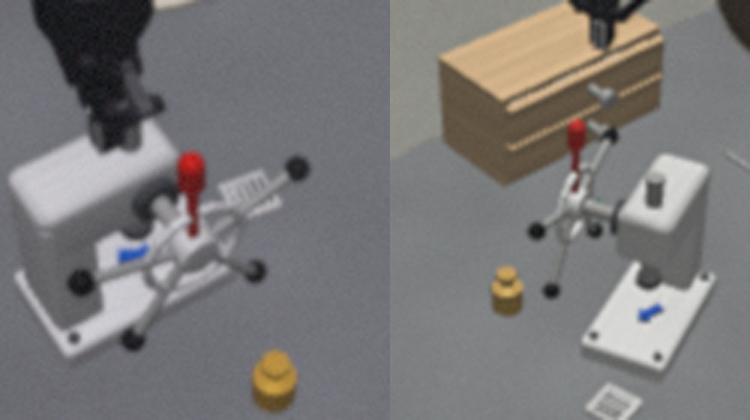

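The hand is clear of the wheel. Balls are at (82,282), (133,340), (255,270) and (297,168), the cap is at (191,165), and the loose parts are where they were.

```bash
python3 -c "
from h import *
fitq([[82,282],[133,340],[255,270],[297,168]],[1,2,3,4])
fitq([[191,165]],[0])"
```

```text
q 0.003849999600050762 1.5901971109229924 [[-0.6, 0.6], [-0.3, -0.0], [-0.5, 0.4], [-0.6, -0.1]]
q -0.006346272944805093 9.356700303362758e-06 [[0.0, 0.0]]
```

```bash
python3 -c "
from h import *
print(arm.job_done())"
```

```text
the job is handed in; nothing more can be done
None
```

The press is parked and handed in: camera fits put the red stem within about 0.01 rad of straight up, the hand is clear, nothing loose had visibly moved in the final close-ups, and it took about 8.6 s; no verdict came back.

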